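Level a resin mount in its spring-loaded holder

ROBOT

A 6-joint arm with a two-finger parallel gripper is mounted at the origin on the work surface. World frame = base frame: x ahead of the robot, y to its left, z up, the work surface at z = 0. Lengths are in m, angles in rad, forces in N, time in s.
With the tool pointing down it reaches from about 0.35 to 0.775 m from the base axis. Payload 7.3 kg.
Tool frame: the origin (TCP) lies on the centre line of the jaws, within the pads' length; the fingertips stand ahead of it and the grasp point (between the pads) lies 11 mm behind it (robot.nose_length is the z of the fingertips in the tool frame, in m); z points along the fingers, y is the line along which they close (so a half turn about z gives the same grasp; the last joint's range is limited). The gripper opens to 92 mm and grips with 3 to 60 N. Pads are 19 mm wide; open, the fingers measure 130 mm over their backs; the gripper's body (75 mm by 190 mm) begins 47 mm behind the grasp point.
Start: joints at [1.126, 0.342, 1.524, -0, 1.275, -0.146], TCP at [0.155, 0.502, 0.235] pointing down, gripper open.
Joint ranges: [-2.53, 2.53], [-0.77, 2.02], [0.04, 2.7], [-1, 4.14], [0.28, 2.66], [-3.11, 3.11]. Speed limits (rad/s): [2.57, 2.57, 3.14, 3.14, 3.14, 3.14].

INTERFACE

Orientations are given as [roll, pitch, yaw] about the fixed x, y, z axes, in that order (R = Rz(yaw) Ry(pitch) Rx(roll)).
In Python, from cell import robot, cams gives the robot as it stands. The module is installed in compiled form; this text tells all that it offers.
- The arm moves only by the tool carry_out, never from a script. Its argument "deltas" is a list of rows, each a list of 7 numbers: the shift along the tool's x, y, z in cm, then the turn, a rotation vector about the tool's x, y, z in rad, then the opening, from 0 (shut) to 1 (fully open). A call has exactly 8 rows; each row shifts and turns the commanded pose from where the row before left it, along the tool's axes as they then stand; what a row does not reach is not made up. A row lasts 1/12 s, in which the tool goes at most 41.7 mm and 7.16 degrees, less where a joint would pass 70% of its speed; a pose out of reach is approached as far as the arm can. A call is refused whole if a number of a shift passes 4.17 or a number of a turn 0.125, either way. A call with a gripper value outside its range is refused whole. The fingers move at their own pace and stop on an object; "force" is the grip in N (left out, the last holds). Time passes only in rows, so rows that do not move let the fingers close, or fill a call up. It gives the time, the measured TCP pose, the force, the opening and the grip force at its end, in the units of the state.
- robot.observe(): the state, without advancing time (a new reading comes with each control period).
- cams.read_camera(name): name is "scene" or "top" or "wrist"; returns a dict with "image" (384x512x3 uint8, blue, green, red), "depth" (384x512 float32, m along the optical axis (not along the pixel's ray), 0 where there is no reading), "fx", "fy", "cx", "cy" (pixels), "world_to_cam" (4x4, takes a point from world to camera coordinates). Camera axes: x right, y up, looking along -z (the intrinsics and any distortion apply to the point x, -y, -z); pixel columns grow to the right and rows downward; lengths in m; the calibration is good to about 2 mm. A picture is of the moment at which its call begins.
- robot.hand_in(): hands the job in; it is judged then, once.
The state is a dict: "time": time; "qpos": joint angles; "qvel": joint speeds; "joint_efforts": joint torques, N m; "tool_pos": TCP position; "tool_rot": TCP orientation; "contact_force": force on the tool from outside, world axes, zero at the start; "torque": the same for the moment, N m; "opening": finger opening in m; "grip_force": force on a finger pad.
Only numpy, scipy, OpenCV 4.12 (cv2) and the standard library are available. Lean on these libraries where they do the work, as an engineer would, in place of code of your own. Each camera call takes 0.05 s, during which the arm holds its last target. There are 200 camera calls.

TASK

The largest round resin mount has to be levelled for the microscope: stand it upright in the bore of the spring-loaded holder and let go of it. Then take the flat-soled hand press by its handle, centre it over the mount, and push the mount down against the spring until the sole of the press sits flat on the holder's rim. Finish while still holding the press there with a steady, firm push but without ramming it, so that the lock screw can be tightened; leave the other mounts and the things lying about where they are.

Things in the scene. Friction and masses are not known exactly. Their poses are not given: they have to be found in the camera images.
- mount_center (a point): centre (half-way up) of the largest round resin mount: an upright cylinder, 40 mm diameter, 30 mm tall, 48 g, honey-coloured with a few metal chips in its polished top face; its z axis points up. It stands on the sample board, whose top is 8 mm above the work surface, beside two other mounts of the same resin (places differ from run to run, about 95 mm between centres)
- small_center (a point): centre of the small round mount (25 mm diameter, 26 mm tall) on the sample board; not wanted, leave alone
- block_center (a point): centre of the rectangular mount (42 x 24 x 22 mm) on the sample board; not wanted, leave alone
- holder_rim (a point): centre of the mouth of the steel levelling holder, on the bore's axis and level with the flat top rim, 45 mm above the work surface. The holder is fixed: round flange 100 mm across and 8 mm thick, round body 64 mm outer diameter, open bore 45 mm diameter, a brass lock screw on its +y side reaching 52 mm from the axis, 18 mm below the rim. The holder's z axis points up
- pusher (a joint): how far the sprung pusher in the bore is pressed down, in m: 0 at rest, when its flat top is 16 mm below the rim, so that the mount standing on it sticks out 14 mm above the rim; 0.014 when the mount's top is flush with the rim. The spring gives 3 N at once and 0.4 N more per mm, so 8.6 N when flush; the pusher itself could go on to 0.018
- press_grip (a point): middle of the handle of the hand press, 41 mm above its sole, on its axis. The press stands upright: steel disc 76 mm diameter and 10 mm thick with a flat underside (the sole), a thin neck, then an upright cylindrical aluminium handle 26 mm diameter from 17 to 65 mm above the sole; about 280 g. Its z axis points up along the handle
- press_sole (a point): centre of the flat underside (sole) of the hand press; z axis up along the handle
- spoon0_mid (a point): silver spoon lying on the bench, 170 mm long; leave alone
- spoon1_mid (a point): second silver spoon beside it, 170 mm long; leave alone
- brush_mid (a point): artist's brush, 170 mm long and 9 mm thick, lying on the bench; leave alone
- jar_mid (a point): small glass jar with lid, 48 mm diameter, 50 mm tall; leave alone
- pot_mid (a point): pot of cotton swabs, 60 mm diameter, 60 mm tall, swabs to 82 mm; leave alone
- loupe_mid (a point): black stand loupe, 44 mm diameter, 30 mm tall; leave alone
Mind the look-alikes: they are no part of the job. Leave any blue look-alike of the part that bears mount_center alone.

How it is judged:
By the outcome, as a careful person would: the job done as asked, in the order asked, and still so for the second after the job is handed in, while the arm keeps its last pose, push and grip.
It also fails if it takes over 51 s, if anything falls off the work surface, if the arm or the gripper's body presses on something with over 40 N, if the wrist force passes 120 N, or if a joint passes its speed limit or range.

## Working session

There is one attempt and no reset: what is moved stays moved. The work goes in short steps, Python scripts to look and compute and a tool call to move; the robot and the scene stay as the last step left them, time stands still between calls to the robot, and variables do not carry over. Pictures are saved under pics/ and viewed, at most 10 in all, crops included, and the job is handed in when it is done.

Besides the shell and the picture viewer there is one more tool, called after "Emit:" in YAML: its name, and indented under it one key for each argument. carry_out: Moves the arm, as the interface text tells. Its arguments: {"type":"object","properties":{"deltas":{"type":"array","items":{"type":"array","items":{"type":"number"}}},"force":{"type":"number"}},"required":["deltas"]}

```bash
mkdir -p pics; cat > h.py <<'E'
import numpy as np, cv2
from cell import robot, cams
def grab(n):
    c=cams.read_camera(n); np.savez(f'{n}.npz',**c); return c
def pts(c):
    d=c['depth']; v,u=np.mgrid[:d.shape[0],:d.shape[1]]
    P=np.stack([(u-c['cx'])/c['fx']*d,-(v-c['cy'])/c['fy']*d,-d],-1)
    M=np.linalg.inv(c['world_to_cam']); return P@M[:3,:3].T+M[:3,3]
def ray(c,u,v,z):
    M=np.linalg.inv(c['world_to_cam']); r=M[:3,:3]@np.array([(u-c['cx'])/c['fx'],-(v-c['cy'])/c['fy'],-1]); o=M[:3,3]
    return o+r*(z-o[2])/r[2]
E
python3 - <<'E'
from h import *
s=robot.observe(); print(s, robot.nose_length)
for n in ['top','scene']:
    c=grab(n); print(n,c.keys(),c['fx'],c['cx'],c['cy'],np.linalg.inv(c['world_to_cam']).round(3)); cv2.imwrite(f'pics/{n}0.png',cv2.resize(c['image'],(800,600)))
E
```

```text
{'time': 0.0, 'qpos': array([ 1.12601370e+00,  3.42741462e-01,  1.52499260e+00, -8.56402200e-06,
        1.27536109e+00, -1.45981130e-01]), 'qvel': array([-0.00087823,  0.00069337,  0.00186892,  0.00074146, -0.00117347,
        0.00060961]), 'joint_efforts': array([ 1.51822187e-04, -4.31249142e+01, -2.44210660e+01,  7.17918598e-02,
        5.61480399e-02, -1.14766399e-04]), 'tool_pos': array([0.1543565 , 0.50140588, 0.23404373]), 'tool_rot': array([-3.14010495e+00, -2.10455857e-04,  2.84279350e+00]), 'contact_force': array([-0.72037751,  0.00575002, -0.42113157]), 'torque': array([-0.02137119,  0.02331014, -0.00508131]), 'grip_force': 0.0, 'opening': 0.09200915595509854} 0.008
top dict_keys(['image', 'depth', 'fx', 'fy', 'cx', 'cy', 'world_to_cam']) 430.6897237904879 259.9751475033165 193.51884973185284 [[-0.017  0.984 -0.179  0.422]
 [-1.    -0.019 -0.008  0.093]
 [-0.012  0.178  0.984  1.105]
 [ 0.     0.     0.     1.   ]]
scene dict_keys(['image', 'depth', 'fx', 'fy', 'cx', 'cy', 'world_to_cam']) 453.0017015957011 255.53229526149113 192.50049877676224 [[-0.709 -0.58   0.401  1.082]
 [ 0.705 -0.582  0.405  0.584]
 [-0.002  0.57   0.822  1.07 ]
 [ 0.     0.     0.     1.   ]]
```

View pics/top0.png

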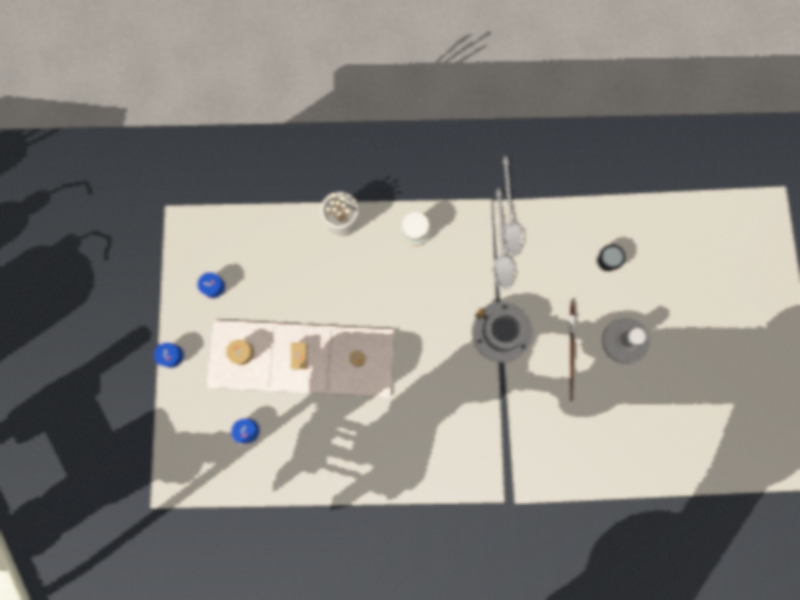

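View pics/scene0.png

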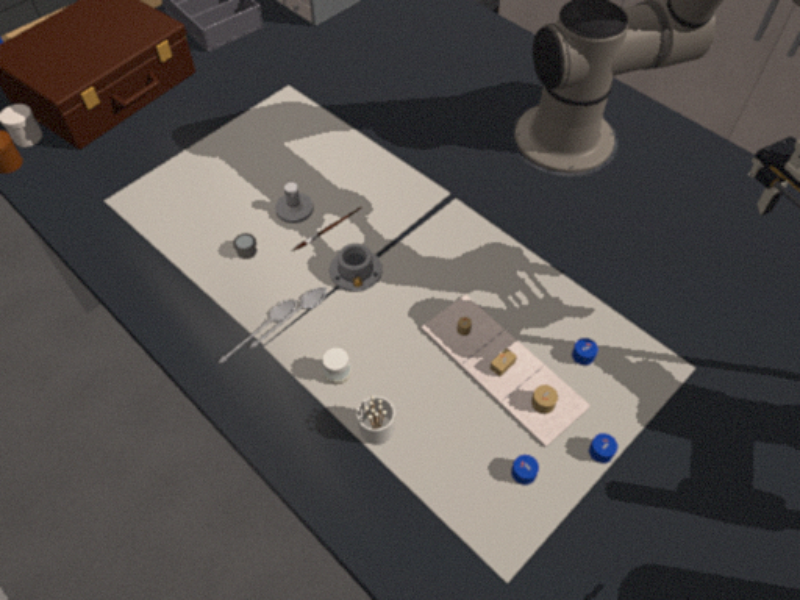

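The top view shows the round honey mounts at (238,351), larger, and (357,358), small and shaded. The rectangular block is at (298,355), and three blue look-alikes are at (210,284), (168,354) and (245,431). The holder is at (503,330) with its brass screw at (481,313), and the press is at (626,338). The mount at (238,351) fits best: it is honey-coloured and the larger round one. I'll measure it and confirm in a crop.

```bash
cat > m.py <<'E'
from h import *
def circ(mask,P,zr,name):
    m=(mask&(P[...,2]>zr[0])&(P[...,2]<zr[1])).astype(np.uint8)
    n,l,st,ce=cv2.connectedComponentsWithStats(m)
    for i in range(1,n):
        if st[i,4]>25:
            q=P[l==i]; (c,r)=cv2.minEnclosingCircle(q[:,:2].astype(np.float32))
            print(name,st[i,4],'px',ce[i].round(1),'med',np.median(q,0).round(4),'encl',np.round(c,4),round(r*1000,1))
if __name__=='__main__':
  for n in ['top','scene']:
    c=dict(np.load(n+'.npz')); P=pts(c); hsv=cv2.cvtColor(c['image'],cv2.COLOR_BGR2HSV)
    H,S=hsv[...,0],hsv[...,1]
    on=(P[...,0]>.2)&(P[...,0]<.75)&(abs(P[...,1])<.6)
    print(n)
    circ(on&(H>10)&(H<28)&(S>90),P,(.02,.06),'honey')
    circ(on&(H>100)&(H<130)&(S>120),P,(.015,.06),'blue')
    circ(on,P,(.037,.052),'z45')
    circ(on,P,(.055,.075),'z65')
    circ(on,P,(.006,.015),'z10')
  c=np.load('top.npz'); a=cv2.resize(c['image'][195:260,125:260],None,fx=5,fy=5,interpolation=2)
  c=np.load('scene.npz'); b=cv2.resize(c['image'][180:300,255:405],(675,270*2)[:2] and (325*150//120,325),interpolation=2)
  a=cv2.resize(a,(394,190)); b=b[:, :394]
  b=cv2.resize(b,(394,325)); cv2.imwrite('pics/crop.png',np.vstack([a,b]))
E
python3 m.py
```

```text
top
honey 165 px [153.2 224.8] med [0.5411 0.3684 0.0383] encl [0.5414 0.3713] 18.2
honey 122 px [191.2 227.2] med [0.5334 0.2763 0.0298] encl [0.5344 0.2762] 20.8
honey 42 px [228.6 229.4] med [0.5257 0.1811 0.0341] encl [0.5272 0.183 ] 10.2
blue 160 px [134.4 181.9] med [0.6529 0.4229 0.03  ] encl [0.6539 0.4248] 18.7
blue 186 px [106.5 226.7] med [0.5397 0.4883 0.03  ] encl [0.5401 0.4914] 20.1
blue 172 px [156.5 275.2] med [0.4182 0.3591 0.0298] encl [0.4174 0.3624] 19.0
z45 146 px [265.  146.1] med [0.7358 0.0874 0.0498] encl [0.7396 0.0873] 21.0
z45 277 px [322.3 209.9] med [ 0.5699 -0.0521  0.045 ] encl [ 0.5706 -0.0517] 32.0
z45 151 px [151.7 224.4] med [0.5433 0.3728 0.0391] encl [0.5424 0.3733] 19.8
z65 30 px [216.8 143.5] med [0.7408 0.2069 0.0593] encl [0.749 0.211] 22.9
z65 103 px [406.6 214.9] med [ 0.551  -0.2522  0.0652] encl [ 0.5518 -0.2528] 13.2
z10 99 px [323.9 158. ] med [ 0.7089 -0.0634  0.0088] encl [ 0.7143 -0.0646] 35.1
z10 26 px [321.2 182. ] med [ 0.6486 -0.0564  0.0079] encl [ 0.6509 -0.0574] 11.6
z10 154 px [365.1 220.8] med [ 0.5458 -0.1643  0.0087] encl
[... 1184 characters left out ...]
[ 0.5527 -0.25    0.064 ] encl [ 0.5527 -0.2504] 13.7
z65 35 px [247.4 258.2] med [0.7413 0.2106 0.0596] encl [0.7479 0.2124] 21.3
z10 247 px [188.1 133.5] med [ 0.5607 -0.243   0.0105] encl [ 0.5523 -0.2521] 39.7
z10 82 px [204.3 149. ] med [ 0.5607 -0.1631  0.0091] encl [ 0.5587 -0.1642] 59.5
z10 287 px [227.4 175.7] med [ 0.589  -0.0336  0.0093] encl [ 0.5712 -0.0513] 51.3
z10 41 px [202.5 187.4] med [ 0.6575 -0.0593  0.0074] encl [ 0.6634 -0.062 ] 23.6
z10 3225 px [323.2 236. ] med [0.5384 0.2933 0.0089] encl [0.5332 0.281 ] 157.8
z10 101 px [185.1 197.8] med [ 0.7135 -0.0643  0.0082] encl [ 0.7133 -0.0617] 41.6
z10 28 px [371.4 229.9] med [0.4332 0.3715 0.0107] encl [0.4198 0.3658] 19.5
```

View pics/crop.png

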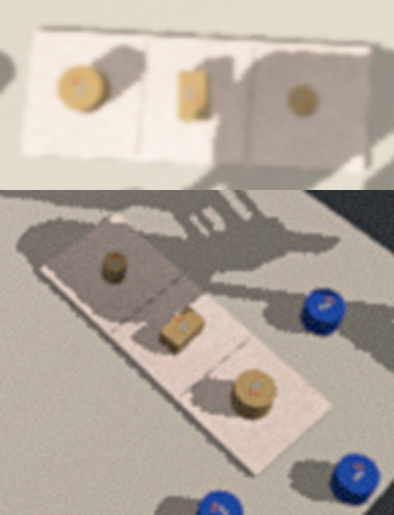

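The crop confirms it: the mount at the left end of the board (top view (238,351)) is round, honey-coloured, about 40 mm across, with its top at z≈38 mm. The other round one is only about 25 mm and the rest are blue or rectangular.

The two views agree to about 2 mm:

| Item | x | y |
|---|---|---|
| Mount | 0.5426 | 0.374 |
| Holder | 0.5707 | -0.0514 |
| Press | 0.552 | -0.2525 |

I'll turn the tool to yaw π and go over the mount.

Emit:
carry_out:
  deltas:
    - [0,0,0,0,0,-0.1,1]
    - [0,0,0,0,0,-0.1,1]
    - [0,0,0,0,0,-0.1,1]
    - [-3.6,-1.2,0,0,0,0,1]
    - [-3.6,-1.2,0,0,0,0,1]
    - [-3.6,-1.2,0,0,0,0,1]
    - [-3.6,-1.2,0,0,0,0,1]
    - [-3.6,-1.2,0,0,0,0,1]
  force: 25

```text
time: 0.77
tool_pos: [0.3359, 0.4411, 0.2344]
tool_rot: [-3.141, -0.001, -3.14]
contact_force: [-0.0, -0.2, 0.8]
opening: 0.0919
grip_force: 0.0
```

Emit:
carry_out:
  deltas:
    - [-3.6,-1.2,0,0,0,0,1]
    - [-3.6,-1.2,0,0,0,0,1]
    - [-3.6,-1.2,0,0,0,0,1]
    - [-3.6,-1.2,0,0,0,0,1]
    - [-3.6,-1.2,0,0,0,0,1]
    - [0,0,2,0,0,0,1]
    - [0,0,2,0,0,0,1]
    - [0,0,0,0,0,0,1]

```text
time: 1.43
tool_pos: [0.5134, 0.3804, 0.1897]
tool_rot: [-3.137, -0.008, 3.141]
contact_force: [-0.9, 0.9, -0.2]
opening: 0.0917
grip_force: 0.0
```

```bash
python3 - <<'E'
from h import *; from m import circ
s=robot.observe(); print(s['tool_pos'],s['tool_rot'])
c=grab('wrist'); P=pts(c); hsv=cv2.cvtColor(c['image'],cv2.COLOR_BGR2HSV); H,S=hsv[...,0],hsv[...,1]
circ((H>10)&(H<28)&(S>60),P,(.033,.043),'honey'); circ((H>0),P,(.036,.041),'any')
cv2.imwrite('pics/w1.png',c['image'])
E
```

```text
[0.5134083  0.38044456 0.18970862] [-3.13740827 -0.00764039  3.14132746]
honey 343 px [ 75.3 193.4] med [0.5282 0.1838 0.0341] encl [0.5285 0.1833] 12.7
honey 980 px [249.5 206.3] med [0.5417 0.373  0.0381] encl [0.5427 0.3725] 20.2
any 995 px [249.5 206.6] med [0.5423 0.373  0.0382] encl [0.5428 0.3725] 20.1
```

View pics/w1.png

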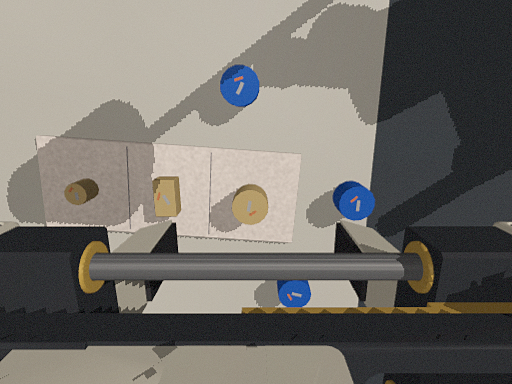

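The wrist view shows the big mount at (250,206) between the open fingers' lines, with the blue ones at (240,86), (353,200) and (294,292). It gives the mount at (0.5428, 0.373), top at 38.2 mm, which agrees. Next I descend.

Emit:
carry_out:
  deltas:
    - [-1.46,-0.36,0,0,0,0,1]
    - [-1.46,-0.36,0,0,0,0,1]
    - [0,0,2.2,0,0,0,1]
    - [0,0,2.2,0,0,0,1]
    - [0,0,2.2,0,0,0,1]
    - [0,0,2.2,0,0,0,1]
    - [0,0,1.2,0,0,0,1]
    - [0,0,0,0,0,0,1]

```text
time: 2.15
tool_pos: [0.5425, 0.3748, 0.0928]
tool_rot: [-3.14, -0.004, -3.14]
contact_force: [-0.5, -0.1, 0.3]
opening: 0.0916
grip_force: 0.0
```

Emit:
carry_out:
  deltas:
    - [0,0,0,0,0,0,1]
    - [0,0,0,0,0,0,1]
    - [0,0,0,0,0,0,1]
    - [0,0,0,0,0,0,1]
    - [0,0,0,0,0,0,1]
    - [0,0,0,0,0,0,1]
    - [0,0,0,0,0,0,1]
    - [0,0,0,0,0,0,1]

```text
time: 2.82
tool_pos: [0.5439, 0.375, 0.0949]
tool_rot: [3.141, 0.0, -3.14]
contact_force: [1.2, 0.0, 1.1]
opening: 0.0919
grip_force: 0.0
```

Emit:
carry_out:
  deltas:
    - [0.1,-0.15,1,0,0,0,1]
    - [0,0,1,0,0,0,1]
    - [0,0,1,0,0,0,1]
    - [0,0,1,0,0,0,1]
    - [0,0,1,0,0,0,1]
    - [0,0,0.6,0,0,0,1]
    - [0,0,0,0,0,0,1]
    - [0,0,0,0,0,0,1]

```text
time: 3.48
tool_pos: [0.5427, 0.3735, 0.0382]
tool_rot: [-3.141, -0.001, -3.14]
contact_force: [-0.6, -0.3, -0.4]
opening: 0.092
grip_force: 0.0
```

Emit:
carry_out:
  deltas:
    - [0,0,0,0,0,0,1]
    - [0,0,0,0,0,0,1]
    - [0,0,0,0,0,0,0.7]
    - [0,0,0,0,0,0,0.6]
    - [0,0,0,0,0,0,0.55]
    - [0,0,0,0,0,0,0.5]
    - [0,0,0,0,0,0,0.5]
    - [0,0,0,0,0,0,0.5]

```text
time: 4.15
tool_pos: [0.5429, 0.3735, 0.0388]
tool_rot: [3.141, 0.0, -3.14]
contact_force: [0.4, 1.2, -0.2]
opening: 0.0565
grip_force: 0.0
```

Emit:
carry_out:
  deltas:
    - [0,0,0.5,0,0,0,0.5]
    - [0,0,0,0,0,0,0.5]
    - [0,0,0,0,0,0,0.5]
    - [0,0,0,0,0,0,0.3]
    - [0,0,0,0,0,0,0.3]
    - [0,0,0,0,0,0,0.3]
    - [0,0,0,0,0,0,0.3]
    - [0,0,0,0,0,0,0.3]
  force: 25

```text
time: 4.82
tool_pos: [0.5429, 0.3735, 0.0338]
tool_rot: [3.142, 0.0, -3.14]
contact_force: [-0.0, 0.0, -1.3]
opening: 0.0394
grip_force: 25.0
```

Emit:
carry_out:
  deltas:
    - [0,0,0,0,0,0,0.3]
    - [0,0,0,0,0,0,0.3]
    - [0,0,-1,0,0,0,0.3]
    - [0,0,-2,0,0,0,0.3]
    - [0,0,-2,0,0,0,0.3]
    - [0,0,-2,0,0,0,0.3]
    - [0,0,-2,0,0,0,0.3]
    - [0,0,-2,0,0,0,0.3]

```text
time: 5.48
tool_pos: [0.5429, 0.3735, 0.1457]
tool_rot: [3.141, 0.001, -3.14]
contact_force: [0.0, -0.1, -0.5]
opening: 0.039
grip_force: 25.0
```

Emit:
carry_out:
  deltas:
    - [-0.2,-2,0,0,0,0,0.3]
    - [-0.2,-3.4,0,0,0,0,0.3]
    - [-0.2,-3.4,0,0,0,0,0.3]
    - [-0.2,-3.4,0,0,0,0,0.3]
    - [-0.2,-3.4,0,0,0,0,0.3]
    - [-0.2,-3.4,0,0,0,0,0.3]
    - [-0.2,-3.4,0,0,0,0,0.3]
    - [-0.2,-3.4,0,0,0,0,0.3]

```text
time: 6.15
tool_pos: [0.5592, 0.114, 0.1448]
tool_rot: [3.141, 0.001, -3.14]
contact_force: [0.3, -0.0, -0.1]
opening: 0.0392
grip_force: 25.0
```

Emit:
carry_out:
  deltas:
    - [-0.2,-3.4,0,0,0,0,0.3]
    - [-0.2,-3.4,0,0,0,0,0.3]
    - [-0.2,-3.4,0,0,0,0,0.3]
    - [-0.2,-3.0,0,0,0,0,0.3]
    - [0,-1.5,0,0,0,0,0.3]
    - [0,0,0,0,0,0,0.3]
    - [0,0,0,0,0,0,0.3]
    - [0,0,0,0,0,0,0.3]

```text
time: 6.82
tool_pos: [0.5673, -0.0306, 0.1441]
tool_rot: [3.141, 0.0, -3.14]
contact_force: [-0.5, -0.3, -0.5]
opening: 0.0392
grip_force: 25.0
```

```bash
python3 - <<'E'
from h import *; from m import circ
s=robot.observe(); print(s['tool_pos'],s['tool_rot'],s['opening'])
for n in ['wrist','top']:
  c=grab(n); P=pts(c); hsv=cv2.cvtColor(c['image'],cv2.COLOR_BGR2HSV); H,S=hsv[...,0],hsv[...,1]
  circ((H>=0)&(abs(P[...,1])<.15),P,(.042,.047),n+'rim')
  circ((H>10)&(H<28)&(S>60)&(P[...,1]<.1),P,(.1,.17),n+'honey')
cv2.imwrite('pics/w2.png',np.load('wrist.npz')['image'])
E
```

```text
[ 0.56733014 -0.03063748  0.14413922] [ 3.14112608e+00  3.32636361e-04 -3.14020092e+00] 0.03919116114662095
wristrim 1365 px [224.3 185. ] med [ 0.5561 -0.0637  0.045 ] encl [ 0.5704 -0.0536] 31.8
wristhoney 3178 px [255.6 227.6] med [ 0.5572 -0.0309  0.1484] encl [ 0.567  -0.0312] 20.3
toprim 68 px [323.  218.9] med [ 0.5472 -0.0521  0.0454] encl [ 0.551  -0.0525] 24.6
```

View pics/w2.png

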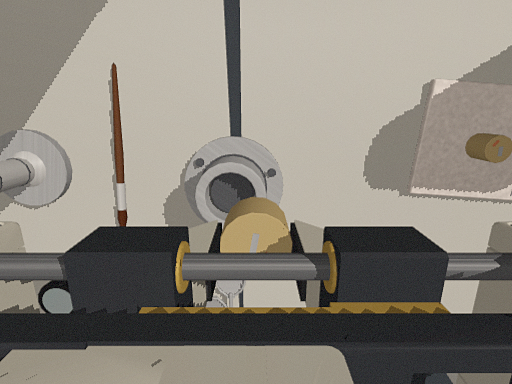

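The wrist view shows the mount upright between the fingers at (255,235), and the rim at (232,190) partly hidden by it. I'll fit the rim edges with both known radii.

```bash
cat > rim.py <<'E'
from h import *
from scipy.optimize import least_squares
def fit(c,radii,z,g,zt=.002):
    P=pts(c); m=((abs(P[...,2]-z)<zt)&(np.hypot(P[...,0]-g[0],P[...,1]-g[1])<max(radii)+.008)).astype(np.uint8)
    cs,_=cv2.findContours(m,cv2.RETR_CCOMP,cv2.CHAIN_APPROX_NONE)
    q=np.array([ray(c,*p[0],z)[:2] for k in cs if len(k)>10 for p in k])
    for w in (.006,.003,.002):
        d=np.hypot(*(q-g).T)[:,None]-np.array(radii); j=abs(d).argmin(1); ok=abs(d).min(1)<w
        r=least_squares(lambda x:np.hypot(*(q[ok]-x).T)-np.array(radii)[j[ok]],g,loss='soft_l1',f_scale=.0007); g=r.x
    print(g.round(4),ok.sum(),'rms',np.sqrt((r.fun**2).mean()).round(5)); return g
E
python3 - <<'E'
from rim import *
w=np.load('wrist.npz'); 
fit(w,[.032,.0225],.045,np.array([.5706,-.052])); fit(w,[.020],.1484,np.array([.567,-.031]),.003)
c=cams.read_camera('scene'); fit(c,[.032,.0225],.045,np.array([.5706,-.052])); fit(c,[.020],.1484,np.array([.567,-.031]),.004)
E
```

```text
[ 0.5708 -0.0533] 238 rms 0.00071
[ 0.5671 -0.0312] 159 rms 0.00063
[ 0.5714 -0.0514] 51 rms 0.00104
[ 0.5662 -0.029 ] 13 rms 0.001
```

Relative to the held mount, both views put the holder about 4 mm in +x and 22 mm in −y. I'll shift and descend to just above the rim.

Emit:
carry_out:
  deltas:
    - [-0.4,-2.2,0,0,0,0,0.3]
    - [0,0,1.5,0,0,0,0.3]
    - [0,0,1.5,0,0,0,0.3]
    - [0,0,1.5,0,0,0,0.3]
    - [0,0,1,0,0,0,0.3]
    - [0,0,0.8,0,0,0,0.3]
    - [0,0,0,0,0,0,0.3]
    - [0,0,0,0,0,0,0.3]

```text
time: 7.63
tool_pos: [0.5715, -0.053, 0.0807]
tool_rot: [3.141, -0.0, -3.14]
contact_force: [-0.4, -0.2, -0.2]
opening: 0.0393
grip_force: 25.0
```

```bash
python3 - <<'E'
from rim import *
s=robot.observe(); print(s['tool_pos'],s['tool_rot'])
z=s['tool_pos'][2]+.004; t=s['tool_pos'][:2]
for n in ['wrist','scene']:
  w=grab(n); fit(w,[.032,.0225],.045,np.array([.5708,-.0525])); fit(w,[.020],z,t,.003)
E
```

```text
[ 0.57150484 -0.05303525  0.08074341] [ 3.14145167e+00 -1.95228337e-04 -3.13976598e+00]
[ 0.571  -0.0536] 280 rms 0.00062
[ 0.5712 -0.0536] 153 rms 0.00058
[ 0.5688 -0.0515] 28 rms 0.001
[ 0.5708 -0.0537] 13 rms 0.00084
```

Emit:
carry_out:
  deltas:
    - [0,0,0.4,0,0,0,0.3]
    - [0,0,0.4,0,0,0,0.3]
    - [0,0,0.4,0,0,0,0.3]
    - [0,0,0.2,0,0,0,0.3]
    - [0,0,0,0,0,0,0.3]
    - [0,0,0,0,0,0,0.3]
    - [0,0,0,0,0,0,0.3]
    - [0,0,0,0,0,0,0.3]

```text
time: 8.4
tool_pos: [0.5715, -0.0535, 0.0668]
tool_rot: [-3.142, 0.0, -3.14]
contact_force: [0.0, -0.4, -1.1]
opening: 0.0388
grip_force: 25.0
```

Emit:
carry_out:
  deltas:
    - [0,0,0.3,0,0,0,0.3]
    - [0,0,0.3,0,0,0,0.3]
    - [0,0,0.3,0,0,0,0.3]
    - [0,0,0.2,0,0,0,0.3]
    - [0,0,0,0,0,0,0.3]
    - [0,0,0,0,0,0,0.3]
    - [0,0,0,0,0,0,0.3]
    - [0,0,0,0,0,0,0.3]

```text
time: 9.07
tool_pos: [0.5715, -0.0535, 0.0558]
tool_rot: [3.142, 0.0, -3.14]
contact_force: [-0.1, -0.2, -0.4]
opening: 0.0392
grip_force: 25.0
```

It is in the bore with no side force. I release it and rise.

Emit:
carry_out:
  deltas:
    - [0,0,0.05,0,0,0,0.3]
    - [0,0,0,0,0,0,0.45]
    - [0,0,0,0,0,0,0.5]
    - [0,0,0,0,0,0,0.6]
    - [0,0,0,0,0,0,0.7]
    - [0,0,0,0,0,0,0.8]
    - [0,0,0,0,0,0,0.8]
    - [0,0,0,0,0,0,0.8]

```text
time: 9.73
tool_pos: [0.5714, -0.0534, 0.0552]
tool_rot: [3.142, 0.0, -3.14]
contact_force: [-1.2, -0.7, 0.3]
opening: 0.0719
grip_force: 0.0
```

Emit:
carry_out:
  deltas:
    - [0,0,-2,0,0,0,1]
    - [0,0,-3,0,0,0,1]
    - [0,0,-3,0,0,0,1]
    - [0,0,-3,0,0,0,1]
    - [0,-3.5,0,0,0,0,1]
    - [0,-3.5,0,0,0,0,1]
    - [0,-3.5,0,0,0,0,1]
    - [0,-3.5,0,0,0,0,1]

```text
time: 10.4
tool_pos: [0.5715, -0.1947, 0.1656]
tool_rot: [-3.141, 0.001, -3.14]
contact_force: [-0.0, -0.5, -0.2]
opening: 0.092
grip_force: 0.0
```

```bash
python3 - <<'E'
from rim import *; from m import circ
s=robot.observe(); print(s['tool_pos'],s['tool_rot'])
for n in ['wrist','scene','top']:
  w=grab(n); P=pts(w); print(n)
  h=cv2.cvtColor(w['image'],cv2.COLOR_BGR2HSV); m=(h[...,0]>10)&(h[...,0]<28)&(h[...,1]>60)&(abs(P[...,1]+.05)<.03)&(P[...,2]>.05)
  print('mount z',np.percentile(P[m][:,2],[5,50,95]).round(4)); 
  fit(w,[.032],.045,np.array([.571,-.0525])); fit(w,[.020],.059,np.array([.571,-.0525])); print('press')
  fit(w,[.013],.065,np.array([.5522,-.2515])); fit(w,[.038],.0102,np.array([.5522,-.2525]))
cv2.imwrite('pics/w3.png',np.load('wrist.npz')['image'])
E
```

```text
[ 0.57145569 -0.19471107  0.16560627] [-3.14140820e+00  5.92003772e-04 -3.13959508e+00]
wrist
mount z [0.0533 0.059  0.0602]
[ 0.5704 -0.0548] 208 rms 0.00102
[ 0.5713 -0.0546] 125 rms 0.00061
press
[ 0.5522 -0.2549] 81 rms 0.00084
[ 0.5523 -0.2552] 202 rms 0.00085
scene
mount z [0.0522 0.0593 0.2141]
[ 0.5719 -0.0557] 25 rms 0.00085
[ 0.572  -0.0509] 18 rms 0.00113
press
[ 0.5551 -0.2522] 11 rms 0.00045
[ 0.5521 -0.2513] 23 rms 0.00089
top
mount z [0.0552 0.0588 0.0621]
[ 0.5688 -0.0527] 45 rms 0.00107
[ 0.572  -0.0536] 28 rms 0.00125
pressTraceback (most recent call last):
  File "<stdin>", line 8, in <module>
  File "rim.py", line 8, in fit
    d=np.hypot(*(q-g).T)[:,None]-np.array(radii); j=abs(d).argmin(1); ok=abs(d).min(1)<w
                 ~^~
ValueError: operands could not be broadcast together with shapes (0,) (2,)
```

The mount stands in the bore with its top at 59 mm, as it should. The press is at (0.5523, -0.254), with head and disc agreeing, so it is upright.

Emit:
carry_out:
  deltas:
    - [0.95,-3,0,0,0,0,1]
    - [0.95,-2.9,0,0,0,0,1]
    - [0,0,1.5,0,0,0,1]
    - [0,0,1.5,0,0,0,1]
    - [0,0,1.5,0,0,0,1]
    - [0,0,0.5,0,0,0,1]
    - [0,0,0,0,0,0,1]
    - [0,0,0,0,0,0,1]
  force: 20

```text
time: 11.22
tool_pos: [0.553, -0.2517, 0.1156]
tool_rot: [3.141, 0.0, -3.139]
contact_force: [0.5, 0.1, 0.2]
opening: 0.0917
grip_force: 0.0
```

```bash
python3 - <<'E'
from rim import *
s=robot.observe(); print(s['tool_pos'],s['tool_rot'])
w=grab('wrist'); fit(w,[.013],.065,np.array([.5522,-.2535])); fit(w,[.038],.0102,np.array([.5522,-.2535]))
cv2.imwrite('pics/w3.png',w['image'])
E
```

```text
[ 0.55301225 -0.25167183  0.11557514] [ 3.14139129e+00  1.44558693e-04 -3.13941653e+00]
[ 0.552  -0.2553] 97 rms 0.00081
[ 0.5522 -0.2553] 233 rms 0.00082
```

View pics/w3.png

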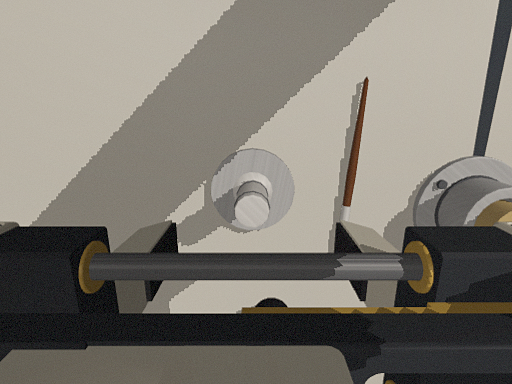

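The press handle head is at (252,210), between the fingers' lines. The brush at (347,210) stays outside the right finger. I'll descend onto the handle.

Emit:
carry_out:
  deltas:
    - [0.1,-0.3,0,0,0,0,1]
    - [0,0,1.5,0,0,0,1]
    - [0,0,1.5,0,0,0,1]
    - [0,0,1.5,0,0,0,1]
    - [0,0,1.5,0,0,0,1]
    - [0,0,1.5,0,0,0,1]
    - [0,0,0.95,0,0,0,1]
    - [0,0,0,0,0,0,1]

```text
time: 11.93
tool_pos: [0.5508, -0.255, 0.0292]
tool_rot: [3.14, -0.002, -3.14]
contact_force: [-0.5, 0.1, 0.2]
opening: 0.0917
grip_force: 0.0
```

Emit:
carry_out:
  deltas:
    - [0,0,0,0,0,0,0.6]
    - [0,0,0,0,0,0,0.5]
    - [0,0,0,0,0,0,0.4]
    - [0,0,0,0,0,0,0.36]
    - [0,0,0,0,0,0,0.33]
    - [0,0,0,0,0,0,0.33]
    - [0,0,0,0,0,0,0.33]
    - [0,0,0,0,0,0,0.33]

```text
time: 12.6
tool_pos: [0.5517, -0.2554, 0.0308]
tool_rot: [3.142, 0.0, -3.14]
contact_force: [0.6, 0.6, -1.2]
opening: 0.0431
grip_force: 0.0
```

Emit:
carry_out:
  deltas:
    - [0,0,0,0,0,0,0.2]
    - [0,0,0,0,0,0,0.15]
    - [0,0,0,0,0,0,0.15]
    - [0,0,0,0,0,0,0.15]
    - [0,0,0,0,0,0,0.15]
    - [0,0,0,0,0,0,0.15]
    - [0,0,0,0,0,0,0.15]
    - [0,0,0,0,0,0,0.15]
  force: 20

```text
time: 13.27
tool_pos: [0.5516, -0.2553, 0.0307]
tool_rot: [3.141, -0.0, -3.14]
contact_force: [-0.4, 1.2, 0.1]
opening: 0.0254
grip_force: 20.0
```

Gripped at 25.4 mm, against a 26 mm handle. I'll go to 60 N and lift.

Emit:
carry_out:
  deltas:
    - [0,0,0,0,0,0,0.15]
    - [0,0,0,0,0,0,0.15]
    - [0,0,0,0,0,0,0.15]
    - [0,0,-0.5,0,0,0,0.15]
    - [0,0,-1.5,0,0,0,0.15]
    - [0,0,-2.5,0,0,0,0.15]
    - [0,0,-2.5,0,0,0,0.15]
    - [0,0,-2.5,0,0,0,0.15]
  force: 55

```text
time: 13.93
tool_pos: [0.5512, -0.2554, 0.1264]
tool_rot: [3.141, -0.001, -3.141]
contact_force: [-0.3, -0.7, -2.8]
opening: 0.0248
grip_force: 55.0
```

Emit:
carry_out:
  deltas:
    - [-0.2,1.5,-0.5,0,0,0,0.15]
    - [-0.3,3,0,0,0,0,0.15]
    - [-0.3,3,0,0,0,0,0.15]
    - [-0.3,3,0,0,0,0,0.15]
    - [-0.3,3,0,0,0,0,0.15]
    - [-0.3,1.5,0,0,0,0,0.15]
    - [0,0,0,0,0,0,0.15]
    - [0,0,0,0,0,0,0.15]

```text
time: 14.6
tool_pos: [0.5681, -0.104, 0.13]
tool_rot: [3.141, -0.001, -3.138]
contact_force: [1.0, 0.3, -3.7]
opening: 0.0253
grip_force: 55.0
```

```bash
python3 - <<'E'
from rim import *
s=robot.observe(); print(s['tool_pos'],s['tool_rot'],s['opening'],s['contact_force'])
t=s['tool_pos']; sz=t[2]-.0307
w=grab('wrist')
fit(w,[.013],sz+.065,t[:2]); fit(w,[.038],sz+.010,t[:2]); fit(w,[.020],.059,np.array([.5713,-.053])); fit(w,[.032],.045,np.array([.571,-.053]))
P=pts(w); q=P[(np.hypot(P[...,0]-t[0],P[...,1]-t[1])<.036)&(abs(P[...,2]-sz-.01)<.006)]
A=np.c_[q[:,:2]-t[:2],np.ones(len(q))]; x=np.linalg.lstsq(A,q[:,2]-sz,rcond=None)[0]; print('disc plane',x.round(4),len(q))
cv2.imwrite('pics/w4.png',w['image'])
E
```

```text
[ 0.56807839 -0.10402237  0.13002421] [ 3.14133116e+00 -1.29163531e-03 -3.13804522e+00] 0.025313238243586975 [ 0.96585705  0.32311258 -3.73394791]
[ 0.5684 -0.105 ] 143 rms 0.00068
[ 0.5694 -0.1046] 167 rms 0.00039
[ 0.5718 -0.0549] 76 rms 0.00047
[ 0.5712 -0.0548] 111 rms 0.00051
disc plane [ 0.0406 -0.0004  0.0114] 4446
```

View pics/w4.png

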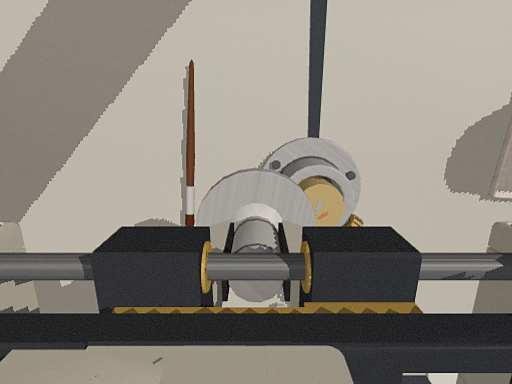

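The wrist view shows the press held, with its disc at (258,200), and the mount in the holder at (320,198). I need a cleaner tilt estimate for the disc, compared with the rim plane.

```bash
cat > tilt.py <<'E'
from h import *
def plane(w,c,r0,r1,z,b=.004):
    P=pts(w).reshape(-1,3); r=np.hypot(P[:,0]-c[0],P[:,1]-c[1]); q=P[(r>r0)&(r<r1)&(abs(P[:,2]-z)<b)]
    for _ in range(6):
        A=np.c_[q[:,:2]-c[:2],np.ones(len(q))]; x=np.linalg.lstsq(A,q[:,2],rcond=None)[0]; e=q[:,2]-A@x; s=max(1.5*e.std(),.0004); q=q[abs(e)<s]
    print('slope',x[:2].round(4),'z',x[2].round(4),len(q),'sd',e.std().round(5))
E
python3 - <<'E'
from tilt import *
w=np.load('wrist.npz')
plane(w,[.569,-.105],.02,.035,.1093); plane(w,[.569,-.105],0,.011,.1643); plane(w,[.5713,-.0545],.0,.018,.059); plane(w,[.5713,-.0545],.034,.048,.008)
w=cams.read_camera('scene'); plane(w,[.569,-.105],.02,.036,.1093,.006)
E
```

```text
slope [-0.0023  0.0007] z 0.1095 1470 sd 0.00022
slope [-0.0277  0.0064] z 0.1647 414 sd 0.00022
slope [-0.0031 -0.0121] z 0.0593 497 sd 0.00022
slope [-0.0018  0.0014] z 0.0081 669 sd 0.00026
slope [-0.0395  0.0254] z 0.1103 59 sd 0.00062
```

The disc is level to within 0.3°. I'll centre it (+2.4 mm x, +50 mm y) and come down close.

Emit:
carry_out:
  deltas:
    - [-0.12,2.5,0,0,0,0,0.15]
    - [-0.12,2.5,0,0,0,0,0.15]
    - [0,0,0.8,0,0,0,0.15]
    - [0,0,0.8,0,0,0,0.15]
    - [0,0,0.8,0,0,0,0.15]
    - [0,0,0.6,0,0,0,0.15]
    - [0,0,0,0,0,0,0.15]
    - [0,0,0,0,0,0,0.15]

```text
time: 15.37
tool_pos: [0.5705, -0.0562, 0.1001]
tool_rot: [3.141, -0.001, 3.142]
contact_force: [0.0, -0.7, -2.9]
opening: 0.0253
grip_force: 55.0
```

```bash
python3 - <<'E'
from rim import *; from tilt import plane
s=robot.observe(); print(s['tool_pos'],s['tool_rot'],s['contact_force'])
t=s['tool_pos']; sz=t[2]-.0307
w=grab('wrist')
fit(w,[.013],sz+.065,t[:2]); fit(w,[.038],sz+.010,t[:2]); fit(w,[.050],.008,np.array([.5713,-.054]))
plane(w,t,.02,.035,sz+.01)
E
```

```text
[ 0.57048705 -0.05623774  0.10005618] [ 3.14133377e+00 -1.21031829e-03  3.14158601e+00] [ 0.04516014 -0.68300562 -2.87031654]
[ 0.5707 -0.0568] 121 rms 0.00063
[ 0.5718 -0.0568] 166 rms 0.00039
[ 0.5715 -0.0538] 187 rms 0.00059
slope [-0.0011 -0.0005] z 0.0796 1505 sd 0.00022
```

Emit:
carry_out:
  deltas:
    - [0,0.25,0,0,0,0,0.15]
    - [0,0,0.3,0,0,0,0.15]
    - [0,0,0.3,0,0,0,0.15]
    - [0,0,0.2,0,0,0,0.15]
    - [0,0,0.2,0,0,0,0.15]
    - [0,0,0.2,0,0,0,0.15]
    - [0,0,0,0,0,0,0.15]
    - [0,0,0,0,0,0,0.15]
  force: 60

```text
time: 16.08
tool_pos: [0.5708, -0.0529, 0.0888]
tool_rot: [3.141, -0.0, -3.14]
contact_force: [-0.2, -0.0, -1.3]
opening: 0.0253
grip_force: 60.0
```

Emit:
carry_out:
  deltas:
    - [0,0,0.15,0,0,0,0.15]
    - [0,0,0.15,0,0,0,0.15]
    - [0,0,0.15,0,0,0,0.15]
    - [0,0,0.15,0,0,0,0.15]
    - [0,0,0.1,0,0,0,0.15]
    - [0,0,0.1,0,0,0,0.15]
    - [0,0,0,0,0,0,0.15]
    - [0,0,0,0,0,0,0.15]

```text
time: 16.75
tool_pos: [0.5709, -0.0529, 0.0808]
tool_rot: [3.142, 0.0, -3.14]
contact_force: [-0.6, 1.3, 2.1]
opening: 0.0254
grip_force: 60.0
```

Emit:
carry_out:
  deltas:
    - [0,0,0.1,0,0,0,0.15]
    - [0,0,0.1,0,0,0,0.15]
    - [0,0,0.1,0,0,0,0.15]
    - [0,0,0.1,0,0,0,0.15]
    - [0,0,0,0,0,0,0.15]
    - [0,0,0,0,0,0,0.15]
    - [0,0,0,0,0,0,0.15]
    - [0,0,0,0,0,0,0.15]

```text
time: 17.42
tool_pos: [0.5709, -0.0529, 0.0768]
tool_rot: [3.142, 0.0, -3.14]
contact_force: [-1.1, 0.6, 4.0]
opening: 0.0253
grip_force: 60.0
```

Emit:
carry_out:
  deltas:
    - [0,0,0.05,0,0,0,0.15]
    - [0,0,0.05,0,0,0,0.15]
    - [0,0,0,0,0,0,0.15]
    - [0,0,0,0,0,0,0.15]
    - [0,0,0,0,0,0,0.15]
    - [0,0,0,0,0,0,0.15]
    - [0,0,0,0,0,0,0.15]
    - [0,0,0,0,0,0,0.15]

```text
time: 18.08
tool_pos: [0.5709, -0.0529, 0.0758]
tool_rot: [3.142, 0.0, -3.14]
contact_force: [-1.3, 1.2, 4.3]
opening: 0.0253
grip_force: 60.0
```

Emit:
carry_out:
  deltas:
    - [0,0,0.03,0,0,0,0.15]
    - [0,0,0.03,0,0,0,0.15]
    - [0,0,0,0,0,0,0.15]
    - [0,0,0,0,0,0,0.15]
    - [0,0,0,0,0,0,0.15]
    - [0,0,0,0,0,0,0.15]
    - [0,0,0,0,0,0,0.15]
    - [0,0,0,0,0,0,0.15]

```text
time: 18.75
tool_pos: [0.5709, -0.0529, 0.0756]
tool_rot: [-3.142, 0.001, -3.14]
contact_force: [-3.3, 1.6, 7.9]
opening: 0.025
grip_force: 60.0
```

The sole has reached the rim: stiffness has risen and z is holding. I'll build the push up gently.

Emit:
carry_out:
  deltas:
    - [0,0,0.03,0,0,0,0.15]
    - [0,0,0.03,0,0,0,0.15]
    - [0,0,0,0,0,0,0.15]
    - [0,0,0,0,0,0,0.15]
    - [0,0,0,0,0,0,0.15]
    - [0,0,0,0,0,0,0.15]
    - [0,0,0,0,0,0,0.15]
    - [0,0,0,0,0,0,0.15]

```text
time: 19.42
tool_pos: [0.5709, -0.0529, 0.0756]
tool_rot: [-3.141, 0.001, -3.14]
contact_force: [-3.6, 2.3, 12.8]
opening: 0.0252
grip_force: 60.0
```

```bash
python3 - <<'E'
from rim import *; from tilt import plane
w=grab('wrist'); s=robot.observe(); print(s['tool_pos'],s['tool_rot'],s['contact_force'],s['torque'])
t=s['tool_pos']
fit(w,[.038],.055,t[:2]); fit(w,[.013],.11,t[:2]); fit(w,[.050],.008,np.array([.5713,-.054]))
plane(w,t,.02,.035,.055); plane(w,[.5713,-.054],.040,.049,.008)
c=grab('scene'); cv2.imwrite('pics/s5.png',np.hstack([cv2.resize(c['image'][110:210,170:290],(480,400),interpolation=2)]))
E
```

```text
[ 0.57092332 -0.05294564  0.07560958] [-3.14145276e+00  8.42551802e-04 -3.14035005e+00] [-3.83649586  2.16947699 12.21673565] [ 0.37539323  0.57421109 -0.01809995]
[ 0.5722 -0.0535] 167 rms 0.00039
[ 0.5708 -0.0535] 102 rms 0.00065
[ 0.5714 -0.0537] 219 rms 0.00061
slope [ 0.0017 -0.0011] z 0.0552 1560 sd 0.00022
slope [ 0.001  -0.0002] z 0.0082 1011 sd 0.00023
```

View pics/s5.png

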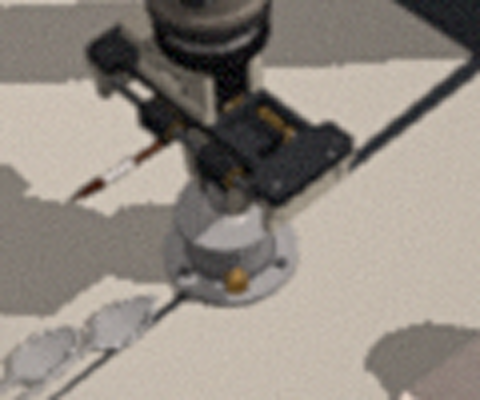

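The sole sits flat on the rim: disc top at 55.2 mm, slope 0.1°, concentric with the flange within 1 mm. I'll add a little more push to make it firm.

Emit:
carry_out:
  deltas:
    - [0,0,0.03,0,0,0,0.15]
    - [0,0,0.03,0,0,0,0.15]
    - [0,0,0.03,0,0,0,0.15]
    - [0,0,0.02,0,0,0,0.15]
    - [0,0,0,0,0,0,0.15]
    - [0,0,0,0,0,0,0.15]
    - [0,0,0,0,0,0,0.15]
    - [0,0,0,0,0,0,0.15]

```text
time: 20.18
tool_pos: [0.5709, -0.0529, 0.0756]
tool_rot: [-3.141, 0.001, -3.14]
contact_force: [-7.0, 1.9, 19.9]
opening: 0.0251
grip_force: 60.0
```

Emit:
carry_out:
  deltas:
    - [0,0,0,0,0,0,0.15]
    - [0,0,0,0,0,0,0.15]
    - [0,0,0,0,0,0,0.15]
    - [0,0,0,0,0,0,0.15]
    - [0,0,0,0,0,0,0.15]
    - [0,0,0,0,0,0,0.15]
    - [0,0,0,0,0,0,0.15]
    - [0,0,0,0,0,0,0.15]

```text
time: 20.85
tool_pos: [0.571, -0.0529, 0.0756]
tool_rot: [-3.141, 0.001, -3.14]
contact_force: [-6.4, 2.1, 20.5]
opening: 0.0256
grip_force: 60.0
```

```bash
python3 - <<'E'
from rim import *; from tilt import plane
w=grab('wrist'); s=robot.observe(); print(s['tool_pos'],s['contact_force'],s['torque'],s['time'])
plane(w,s['tool_pos'],.02,.035,.055); fit(w,[.038],.055,s['tool_pos'][:2])
E
```

```text
[ 0.57092762 -0.05293971  0.07556631] [-6.53164971  1.80560815 20.70032783] [0.43279871 1.11100206 0.03185533] 20.9
slope [-0.0048 -0.0007] z 0.0551 1541 sd 0.00022
[ 0.5722 -0.0535] 168 rms 0.00042
```

The push is steady at 20 N with no slip. I'll relieve the small sideways load and then hand in.

Emit:
carry_out:
  deltas:
    - [0.03,0,0,0,0,0,0.15]
    - [0.03,0,0,0,0,0,0.15]
    - [0,0,0,0,0,0,0.15]
    - [0,0,0,0,0,0,0.15]
    - [0,0,0,0,0,0,0.15]
    - [0,0,0,0,0,0,0.15]
    - [0,0,0,0,0,0,0.15]
    - [0,0,0,0,0,0,0.15]

```text
time: 21.57
tool_pos: [0.571, -0.0529, 0.0756]
tool_rot: [-3.141, 0.003, -3.14]
contact_force: [-3.7, 2.2, 18.2]
opening: 0.0255
grip_force: 60.0
```

```bash
python3 - <<'E'
from rim import *; from tilt import plane
w=grab('wrist'); s=robot.observe(); print(s['tool_pos'],s['contact_force'])
plane(w,s['tool_pos'],.02,.035,.055)
print(robot.hand_in())
E
```

```text
[ 0.57092581 -0.05294002  0.07557722] [-4.89243547  1.27181944 18.79783183]
slope [-0.004  -0.0006] z 0.0552 1521 sd 0.00023
the job is handed in; nothing more can be done
None
```

I handed the job in at about 21.6 s with the largest mount upright in the holder, pushed down flush, and the press held flat on the rim (within about 0.25° of level) with a steady push of about 19 N; the hand-in returned no verdict.

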